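Release the filter cover's last push rivet

TASK

The fan unit on the bench needs a new dust filter, and its white cover is held by two push rivets; the left one has already been released and its pin stands up. Take the forked rivet lever, slide its fork along the right-hand slot under the head of the pin that is still down, and lever that pin up by 5 mm or more, feeling your way and without forcing the thin cover. Then lay the lever on the bench again, clear of the unit; touch the unit only with the lever, leave the raised pin up, and do not knock the things standing around.

Things in the scene. Friction and masses are not known exactly. Their poses are not given: they have to be found in the camera images.
- filter_unit: Low fan unit, 150 x 190 mm, fixed. Origin on the bench under its middle; x to its far edge, y to its left, z up. Grey base; over it, like a box lid, a thin white cover that rides on the filter mat inside, level but anywhere from 0 to 20 mm above its lowest place, and stays there: no pose tells its height. The lever may bear on cover and rivets with no more than 18 N in all
- slot_shut (a point): Point on the bench below the pin that is still down: (-37, -58, 0) mm from the unit's origin, axes as the unit's. Here a straight pry slot 28 mm wide runs in +x into the cover from its near edge (x = -75 mm, open there) to x = -22 mm, its middle at y = -58 mm. The slot's flat floor is 54 to 74 mm above the bench (feel for it), the cover's face 10 mm above the floor
- slot_open (a point): The same for the rivet already released, in a like slot on the unit's left: (-37, +58, 0) mm from the unit's origin
- pin_shut (a joint): How far that rivet's black pin is raised, m: 0 down (start), 0.010 fully up; at 0.005 it has let go of the cover. It moves straight up against about 4 N of friction and stays where it is left. Shaft 5 mm thick; round head 18 mm across and 3.9 mm thick, which when down leaves 3.8 mm above the slot floor and lies 2 mm below the cover's face, out of reach of fingers
- pin_open (a joint): How far the other pin is raised, m: 0.0085 to 0.0095 at the start; leave it above 0.005
- rivet_lever: Loose forked lever, 154 mm long, 60 to 130 g, lying on its straight black handle (18 x 18 mm square, from x = -65 to +53 mm; grip it across the sides). Origin under the handle, on the bench; x points to the steel fork, z up. In use, hold the handle 30 degrees up so that the fork lies flat on the slot floor, push it in, then lower the handle to turn the lever about its heel
- lever_heel (a point): The lever's heel, (65, 0, 0) mm from its origin, axes as the lever's: the underside at the bend, which bears on the slot floor as the fulcrum. With the fork in up to the pin's shaft the heel is about 15 mm before the pin's axis, and lowering the handle from 30 degrees to nearly level raises the pin about 8 mm
- lever_tip (a point): End of the fork on its underside, midway between the prongs: (89.2, 0, 14) mm from the lever's origin (axes as the lever's, not bent). The flat fork runs from heel to tip, 28 mm, rising 30 degrees from the handle; 19 mm wide, 2.2 mm thick, with a slot 9.8 mm wide and 15.5 mm deep between the prongs for the pin's shaft
- cell_box: Small black box with a label, 47 x 58 x 28 mm, loose, a bystander; origin at the centre of its underside
- sample_pot: Clear pot with a white lid, 51 mm wide and 59 mm tall, loose, a bystander; origin at the centre of its underside
- vial_amber: Brown vial with a black cap, 22 mm wide and 50 mm tall, loose, a bystander; origin at the centre of its underside
Not all that is in view belongs to the job. Of the things shaped like the rivet_lever, the black one is meant.

How it is judged:
On the way:
1. the pin is levered up by 5 mm or more (value of joint pin_shut above 0.005 m), for 0.2 s.
At the end, for the whole second after the job is handed in: both pins stand 5 mm or more up; the lever lies at rest on the bench (its origin less than 22 mm and its tip less than 30 mm above it) and does not touch the unit (value of joint each of pin_shut, pin_open above 0.005 m and height (world z) of rivet_lever below 0.022 m and height (world z) of lever_tip below 0.03 m and contact force between rivet_lever and filter_unit below 0.05 N and linear speed of rivet_lever below 0.02 m/s).
It fails at once if the lever presses on the unit (cover and rivets) with more than 18 N (contact force between rivet_lever and filter_unit above 18 N).
It fails at once if the robot itself touches the unit (contact force between any of the fingers, the arm and filter_unit above 1 N).
It fails at once if the lever is dropped or thrown (contact force between the fingers and rivet_lever below 0.1 N and linear speed of rivet_lever above 0.8 m/s).
It fails at once if a bystander is knocked 20 mm or more out of place (distance of any of cell_box, sample_pot, vial_amber from where it was at the start of the episode above 0.02 m).
It also fails if it takes over 58 s, if anything falls off the work surface, if the arm or the gripper's body presses on something with over 40 N, if the wrist force passes 120 N, or if a joint passes its speed limit or range.

ROBOT

A 7-joint arm with a two-finger parallel gripper is mounted at the origin on a cart in front of the work surface, level with it; the furniture and walls round the work are solid. World frame = base frame: x ahead of the robot, y to its left, z up, the work surface at z = 0. Lengths are in m, angles in rad, forces in N, time in s.
With the tool pointing down it reaches from about 0.4 to 0.85 m from the base axis. Payload 10.4 kg.
Tool frame: the origin (TCP) lies on the centre line of the jaws, within the pads' length; the fingertips stand 8 mm ahead of it and the grasp point (between the pads) lies 11 mm behind it; z points along the fingers, y is the line along which they close (so a half turn about z gives the same grasp; the last joint's range is limited). The gripper opens to 85 mm and grips with 20 to 120 N. Pads are 22 mm wide; open, the fingers measure 114 mm over their backs; the gripper's body (76 mm by 85 mm) begins 54 mm behind the grasp point. The pads swing forward as they close: fully open they stand 13 mm farther back than shut.
Start: joints at [-1.245, 0.332, -0.065, 1.46, 0.022, 1.35, -0.088], TCP at [0.214, 0.587, 0.239] pointing down, gripper open.
Joint ranges: [-2.6, 2.6], [-0.5, 2.12], [-1.47, 1.34], [0.16, 2.42], [-1.27, 4.41], [0.06, 2.06], [-2.6, 2.6]. Speed limits (rad/s): [2.22, 2.22, 2.79, 2.79, 3.14, 3.14, 3.14].

INTERFACE

Orientations are given as a rotation vector (axis times angle).
In Python, from rig import manip gives the robot as it stands.
- The arm moves only by the shell command python3 -m creep 'ROWS' [OPENING]. ROWS is JSON, a list of rows, each an object with "travel": the shift along the tool's x, y, z each as a share of 0.03 m, from -1 to 1, a list of three; "twist": the turn, a rotation vector about the tool's x, y, z each as a share of pi/4 rad, from -1 to 1, a list of three. In form: [{"travel": [x, y, z], "twist": [rx, ry, rz]}, ...]. A call has exactly 8 rows; each row shifts and turns the commanded pose from where the row before left it, along the tool's axes as they then stand; what a row does not reach is not made up. A row lasts 1/12 s, in which the tool goes at most 41.7 mm and 7.16 degrees, less where a joint would pass 70% of its speed; a pose out of reach is approached as far as the arm can. A call with a number of a shift or a turn outside -1 to 1 is refused whole. A call with a gripper value outside its range is refused whole. OPENING is the opening, from -1 (shut) to 1 (fully open), so that 0 is half open, set as the call begins (- or left out, the last holds). The fingers move at their own pace and stop on an object; the grip force is fixed at half the most. Time passes only in rows, so rows that do not move let the fingers close, or fill a call up. It gives the time, the measured TCP pose, the force, the opening and the grip force at its end, in the units of the state.
- manip.state(): the state, without advancing time (a new reading comes with each control period).
- manip.get_image(name): name is "side" or "top"; returns the picture (384x512x3 uint8, red, green, blue); there is no depth.
- manip.calibration(name): a dict with "mtx" (3x3 intrinsics, pixels), "R" (3x3) and "t" (3): a world point X has camera coordinates R X + t. Camera axes: x right, y down, z forward; pixel columns grow to the right and rows downward; lengths in m; the calibration is good to about 2 mm. A picture is of the moment at which its call begins. calibration takes no time and is no camera call.
- manip.job_done(): hands the job in; it is judged then, once.
The state is a dict: "time": time; "joint_pos": joint angles; "qvel": joint speeds; "joint_torque": joint torques, N m; "ee_pos": TCP position; "tcp_rot": TCP orientation; "force": force on the tool from outside, world axes, zero at the start; "moment": the same for the moment, N m; "grip_width": finger opening in m; "gripper_force": force on a finger pad.
Only numpy, scipy, OpenCV 4.12 (cv2) and the standard library are available. Lean on these libraries where they do the work, as an engineer would, in place of code of your own. Each camera call takes 0.05 s, during which the arm holds its last target. There are 200 camera calls.

## Working session

There is one attempt and no reset: what is moved stays moved. The work goes in short steps, Python scripts to look and compute and a shell command to move; the robot and the scene stay as the last step left them, time stands still between calls to the robot, and variables do not carry over. Pictures are saved under pics/ and viewed, at most 13 in all, crops included, and the job is handed in when it is done.

```bash
ls; mkdir -p pics; python3 - <<'E'
from rig import manip
import cv2,numpy as np
for n in("top","side"):
    im=manip.get_image(n); cv2.imwrite(f"pics/{n}0.png",im[:,:,::-1]); 
    np.savez(f"cal_{n}.npz",**manip.calibration(n)); c=manip.calibration(n); print(n,c["mtx"].tolist(),(-c["R"].T@c["t"]).tolist(),c["R"].tolist())
print(manip.state())
E
```

```text
pics
top [[450.968364583638, 0.0, 245.18554866588872], [0.0, 450.968364583638, 192.44490732460721], [0.0, 0.0, 1.0]] [0.5303383162586204, -0.04581155487812653, 1.2381845344452724] [[0.010673341838225953, -0.9997567638670876, -0.019300074507958998], [-0.9940483700337747, -0.008515780509978383, -0.10860625909910497], [0.10841548693429563, 0.020344399335302712, -0.9938974733887219]]
side [[471.83471511983686, 0.0, 258.25002963611587], [0.0, 471.83471511983686, 190.33298033253354], [0.0, 0.0, 1.0]] [0.42878160735443793, 0.838913027057061, 0.890993832352544] [[-0.9711228257894589, -0.2385494342363752, 0.0038242196853686015], [-0.1642563754061152, 0.6568824350207713, -0.7358840327793692], [0.17303265694412143, -0.715261933830319, -0.6770967919316784]]
{'time': 0.1, 'joint_pos': array([-1.24461619,  0.33280161, -0.06471127,  1.46085641,  0.02159457,
        1.34990818, -0.08852184]), 'qvel': array([-5.95636359e-05, -5.56850867e-04,  1.32612125e-03, -2.16477892e-03,
       -1.63136665e-03, -6.38517200e-04, -6.92786292e-04]), 'joint_torque': array([ 2.57357060e-03, -6.26745272e+01,  5.02260821e-02, -3.92427993e+01,
        1.64392259e-02,  7.02505160e-03,  1.23315945e-05]), 'ee_pos': array([0.21347714, 0.58706187, 0.23860037]), 'tcp_rot': array([-5.45049183e-01, -3.09377357e+00,  1.98935793e-03]), 'force': array([-0.64431977, -0.02632769,  0.30373407]), 'moment': array([ 0.04157066,  0.03562707, -0.00242536]), 'gripper_force': 0.0, 'grip_width': 0.08523590275703641}
```

View pics/top0.png

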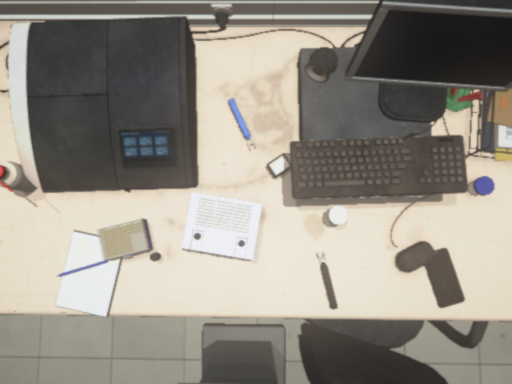

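View pics/side0.png

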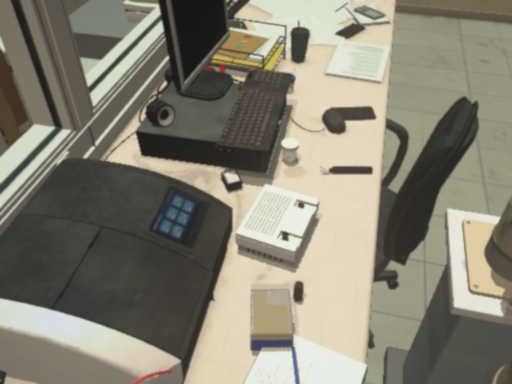

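The top view shows two lever shapes: a blue one at (240,120), which is the decoy, and a black one at (327,280) with its fork at (321,257), which is the one I want. The unit is at (222,227), box (278,165), pot (337,216) and vial (155,257). I'll check these in one close crop.

```bash
python3 - <<'E'
import cv2,numpy as np
a=cv2.imread("pics/top0.png");b=cv2.imread("pics/side0.png")
A=cv2.resize(a[185:315,175:345],None,fx=4.7,fy=4.6,interpolation=cv2.INTER_CUBIC)
A=cv2.resize(a[185:315,175:345],None,fx=4.5,fy=4.5,interpolation=cv2.INTER_CUBIC)
cv2.imwrite("pics/ctop.png",A)
B=cv2.resize(b[130:270,230:390],None,fx=4.2,fy=4.2,interpolation=cv2.INTER_CUBIC)
cv2.imwrite("pics/cside.png",B);print(A.shape,B.shape)
E
```

```text
(585, 765, 3) (588, 672, 3)
```

View pics/ctop.png

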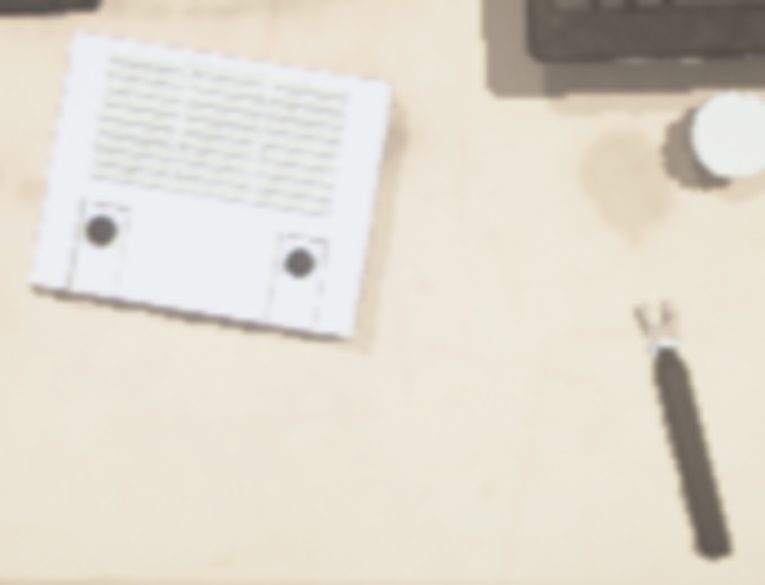

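View pics/cside.png

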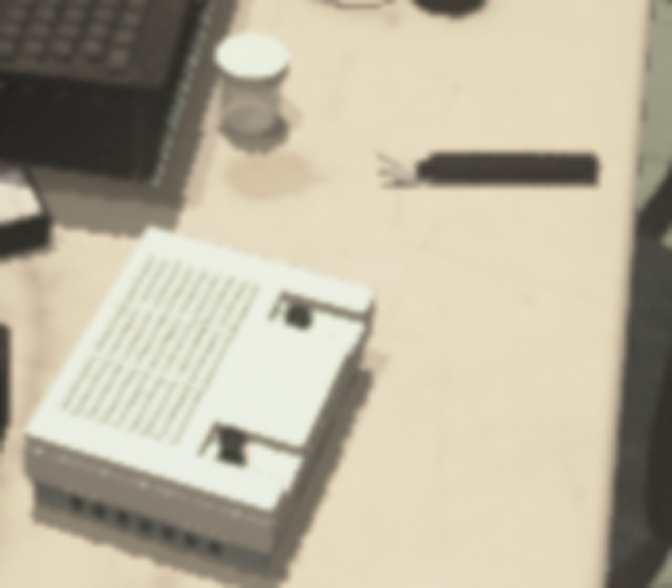

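```bash
cat > geo.py <<'E'
import numpy as np
from scipy.optimize import least_squares
C={n:np.load(f"cal_{n}.npz") for n in("top","side")}
def proj(n,X):
    c=C[n]; p=(np.atleast_2d(X)@c["R"].T+c["t"])@c["mtx"].T; return p[:,:2]/p[:,2:]
def full(n,p):
    o,s=((175,185),4.5) if n=="top" else ((230,130),4.2)
    return (np.array(p,float)+.5)/s-.5+o
def place(q,P):
    x,y,a=q[:3];P=np.atleast_2d(P);c,s=np.cos(a),np.sin(a)
    return np.c_[x+c*P[:,0]-s*P[:,1],y+s*P[:,0]+c*P[:,1],P[:,2]]
E
python3 - <<'E'
from geo import *
cor=np.array([[75,95],[75,-95],[-75,-95],[-75,95]])/1e3
tp=full("top",[(75,33),(392,84),(350,337),(33,288)])
sp=full("side",[(28,438),(150,230),(373,290),(275,515)])
# pins too: heads' tops; shut head top h-2mm
pt=full("top",[(299,263),(101,230)]);ps=full("side",[(298,313),(232,440)])
def f(q,w=1):
    X=place(q,np.c_[cor,np.full(4,q[3])]); 
    P=place(q,[[-.037,-.058,q[3]-.002],[-.037,.058,q[3]+.007]])
    return np.r_[proj("top",X)-tp,proj("side",X)-sp,proj("top",P)-pt,(proj("side",P)-ps)*.5].ravel()
r=least_squares(f,[.45,0,0,.07]);J=np.linalg.inv(r.jac.T@r.jac)
print("unit",r.x,np.degrees(r.x[2]),"sd",np.sqrt(np.diag(J)));print(r.fun.reshape(-1,2).round(1).tolist())
print("pin_shut",place(r.x,[-.037,-.058,0]))
lt=full("top",[(638,310),(673,305),(667,350),(713,556)]);ls=full("side",[(380,155),(385,185),(418,166),(598,166)])
L=np.array([[.0892,.0075,.015],[.0892,-.0075,.015],[.053,0,.016],[-.065,0,.018]]);L2=L.copy();L2[2:,2]=[.009,.011]
L2=L2[[1,0,2,3]]
g=lambda q:np.r_[proj("top",place(q,L))-lt,proj("side",place(q,L2))-ls].ravel()
r=least_squares(g,[.35,-.2,0]);print("lever",r.x,np.degrees(r.x[2]));print(r.fun.reshape(-1,2).round(1).tolist())
E
```

```text
unit [ 0.57069115  0.03844263 -0.14494608  0.05989658] -8.304798451892559 sd [0.00079045 0.00098865 0.00744062 0.00183099]
[[-0.5, 0.1], [0.4, -0.2], [1.0, 0.7], [-0.8, 0.1], [-1.4, -0.2], [-0.9, -0.2], [0.6, 0.4], [-0.1, 0.1], [0.5, 0.3], [0.2, 0.7], [-0.1, 0.5], [0.0, -0.0]]
pin_shut [[ 0.52570168 -0.01360492  0.        ]]
lever [ 0.41848498 -0.24236052  0.24084696] 13.799514387146374
[[0.1, -1.0], [-2.2, -1.1], [-0.2, 2.8], [0.7, 1.2], [-1.4, -0.1], [-2.1, -3.9], [2.0, 0.6], [-0.0, 0.2]]
```

The crops show:
- **Unit:** cover corners fit well, with about 1 px residual. The shut pin is at crop px (299,263) top and (298,313) side, near world (0.526,-0.014). The cover appears close to its lowest place.
- **Lever:** the black handle runs from crop px (713,556) to (667,350), with prongs at about (655,307). I'm taking this one, not the blue one.

Next I'll travel in an arc at height.

```bash
python3 -m creep '[{"travel":[-1,-0.6,0],"twist":[0,0,0]},{"travel":[-1,-0.6,0],"twist":[0,0,0]},{"travel":[-1,-0.6,0],"twist":[0,0,0]},{"travel":[-1,-0.6,0],"twist":[0,0,0]},{"travel":[-1,-0.6,0],"twist":[0,0,0]},{"travel":[-1,-0.6,0],"twist":[0,0,0]},{"travel":[-1,-0.6,0],"twist":[0,0,0]},{"travel":[-1,-0.6,0],"twist":[0,0,0]}]' 1
python3 -m creep '[{"travel":[-0.85,-0.85,0],"twist":[0,0,0]},{"travel":[-0.85,-0.85,0],"twist":[0,0,0]},{"travel":[-0.85,-0.85,0],"twist":[0,0,0]},{"travel":[-0.85,-0.85,0],"twist":[0,0,0]},{"travel":[-0.85,-0.85,0],"twist":[0,0,0]},{"travel":[-0.85,-0.85,0],"twist":[0,0,0]},{"travel":[-0.85,-0.85,0],"twist":[0,0,0]},{"travel":[-0.85,-0.85,0],"twist":[0,0,0]}]'
python3 -m creep '[{"travel":[-0.25,-1,0],"twist":[0,0,0]},{"travel":[-0.25,-1,0],"twist":[0,0,0]},{"travel":[-0.25,-1,0],"twist":[0,0,0]},{"travel":[-0.25,-1,0],"twist":[0,0,0]},{"travel":[-0.25,-1,0],"twist":[0,0,0]},{"travel":[-0.25,-1,0],"twist":[0,0,0]},{"travel":[-0.25,-1,0],"twist":[0,0,0]},{"travel":[-0.25,-1,0],"twist":[0,0,0]}]'
cat >> geo.py <<'E'
from scipy.spatial.transform import Rotation as Rn
def show(st=None):
    from rig import manip
    s=st or manip.state(); R=Rn.from_rotvec(s["tcp_rot"]).as_matrix()
    print("t",s["time"],"tcp",s["ee_pos"].round(4),"x",R[:,0].round(3),"y",R[:,1].round(3),"z",R[:,2].round(3),"F",s["force"].round(2),"M",s["moment"].round(2),"w",round(s["grip_width"],4),s["gripper_force"]); return s,R
def plan(p,yaxis,zaxis=(0,0,-1)):
    s,R=show(); y=np.array(yaxis,float);y/=np.linalg.norm(y);z=np.array(zaxis,float);z-=y*(y@z);z/=np.linalg.norm(z)
    T=np.c_[np.cross(y,z),y,z]; rv=Rn.from_matrix(R.T@T).as_rotvec()
    print("twist now (units, rows)",(rv/(np.pi/4)).round(3),np.degrees(np.linalg.norm(rv))/7.16,"then travel units in target axes",(T.T@(np.array(p)-s["ee_pos"])/.03).round(3),"or before twist",(R.T@(np.array(p)-s["ee_pos"])/.03).round(3))
E
python3 -c "
from geo import *
plan([.3845,-.2507,.06],[.2385,-.971,0])
print(manip) if 0 else None
from rig import manip;print(manip.state()['joint_pos'].round(2))"
```

```text
time: 0.77
ee_pos: [0.3906, 0.3684, 0.2391]
tcp_rot: [-0.545, -3.094, 0.0]
force: [1.3, 0.7, 0.4]
grip_width: 0.0856
gripper_force: 0.0
time: 1.43
ee_pos: [0.5122, 0.1068, 0.2392]
tcp_rot: [-0.545, -3.094, -0.0]
force: [0.5, 0.1, -1.3]
grip_width: 0.0854
gripper_force: 0.0
time: 2.1
ee_pos: [0.4857, -0.1389, 0.2391]
tcp_rot: [-0.545, -3.094, -0.0]
force: [0.9, -0.0, -0.9]
grip_width: 0.0853
gripper_force: 0.0
t 2.1 tcp [ 0.4857 -0.1389  0.2391] x [-0.94   0.342  0.   ] y [0.342 0.94  0.   ] z [-0.  0. -1.] F [ 0.89 -0.03 -0.92] M [ 0.01 -0.02 -0.02] w 0.0853 0.0
twist now (units, rows) [-0.    -0.     3.249] 20.421836287429556 then travel units in target axes [-4.164  2.815  5.971] or before twist [ 1.894 -4.656  5.971]
[-0.35  0.05  0.56  1.8  -0.03  1.3   1.44]
```

```bash
python3 -m creep '[{"travel":[0.24,-0.58,0],"twist":[0,0,0]},{"travel":[0.24,-0.58,0],"twist":[0,0,0]},{"travel":[0.24,-0.58,0],"twist":[0,0,0]},{"travel":[0.24,-0.58,0],"twist":[0,0,0]},{"travel":[0.24,-0.58,0],"twist":[0,0,0]},{"travel":[0.24,-0.58,0],"twist":[0,0,0]},{"travel":[0.24,-0.58,0],"twist":[0,0,0]},{"travel":[0.24,-0.58,0],"twist":[0,0,0]}]' >/dev/null
python3 -m creep '[{"travel":[0,0,0.25],"twist":[0,0,0.1354]},{"travel":[0,0,0.25],"twist":[0,0,0.1354]},{"travel":[0,0,0.25],"twist":[0,0,0.1354]},{"travel":[0,0,0.25],"twist":[0,0,0.1354]},{"travel":[0,0,0.25],"twist":[0,0,0.1354]},{"travel":[0,0,0.25],"twist":[0,0,0.1354]},{"travel":[0,0,0.25],"twist":[0,0,0.1354]},{"travel":[0,0,0.25],"twist":[0,0,0.1354]}]'
python3 -m creep '[{"travel":[0,0,0.25],"twist":[0,0,0.1354]},{"travel":[0,0,0.25],"twist":[0,0,0.1354]},{"travel":[0,0,0.25],"twist":[0,0,0.1354]},{"travel":[0,0,0.25],"twist":[0,0,0.1354]},{"travel":[0,0,0.25],"twist":[0,0,0.1354]},{"travel":[0,0,0.25],"twist":[0,0,0.1354]},{"travel":[0,0,0.25],"twist":[0,0,0.1354]},{"travel":[0,0,0.25],"twist":[0,0,0.1354]}]' >/dev/null
python3 -m creep '[{"travel":[0,0,0.25],"twist":[0,0,0.1354]},{"travel":[0,0,0.25],"twist":[0,0,0.1354]},{"travel":[0,0,0.25],"twist":[0,0,0.1354]},{"travel":[0,0,0.25],"twist":[0,0,0.1354]},{"travel":[0,0,0.25],"twist":[0,0,0.1354]},{"travel":[0,0,0.25],"twist":[0,0,0.1354]},{"travel":[0,0,0.25],"twist":[0,0,0.1354]},{"travel":[0,0,0.25],"twist":[0,0,0.1354]}]' >/dev/null
python3 - <<'E'
from geo import *
plan([.3845,-.2507,.012],[.2385,-.971,0])
from rig import manip;import cv2
a=manip.get_image("top");b=manip.get_image("side")
A=cv2.resize(a[200:330,260:390],None,fx=3,fy=3,interpolation=2);B=cv2.resize(b[100:230,290:420],None,fx=3,fy=3,interpolation=2)
cv2.imwrite("pics/pre.png",np.hstack([A,B])[:,:,::-1])
E
```

```text
time: 3.43
ee_pos: [0.3842, -0.2478, 0.1789]
tcp_rot: [-1.778, -2.59, -0.001]
force: [0.8, 0.3, 0.3]
grip_width: 0.0853
gripper_force: 0.0
t 4.7667 tcp [ 0.3843 -0.2477  0.059 ] x [0.972 0.235 0.   ] y [ 0.235 -0.972 -0.001] z [ 0.     0.001 -1.   ] F [ 0.54 -0.06  0.1 ] M [-0.04 -0.01  0.  ] w 0.0853 0.0
twist now (units, rows) [-0.001 -0.001 -0.005] 0.03370066305723518 then travel units in target axes [-0.016  0.099  1.565] or before twist [-0.017  0.101  1.565]
```

View pics/pre.png

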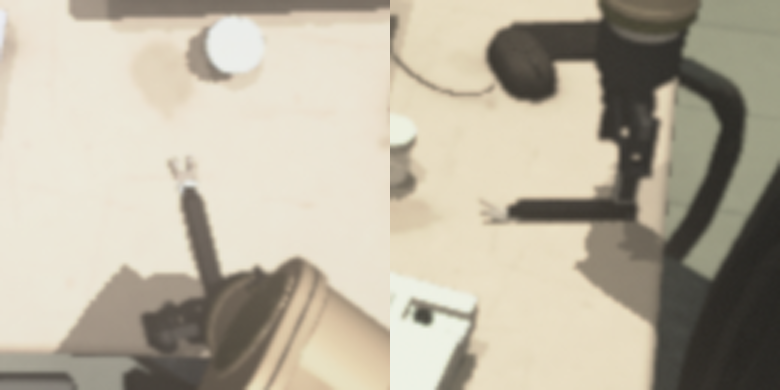

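The handle lies between the open fingers. In the side view the near finger, at about (627,185), is close to the handle's end at (637,210). I'll check that with a projection.

```bash
python3 - <<'E'
from geo import *
s=lambda p:(proj("side",p)-[290,100]+.5)*3-.5+[390,0]
t=lambda p:(proj("top",p)-[260,200]+.5)*3-.5
print(s([[.3843,-.2477,.051],[.3845,-.2507,.01]]),t([[.3843,-.2477,.051]]))
q=[.41848,-.24236,.24085]
for P in([-.065,0,.010],[.053,0,.010],[.0892,0,.015]):print(P,s(place(q,P)),t(place(q,P)))
E
```

```text
[[612.21217804 178.56875283]
 [605.66410515 209.75464106]] [[216.86660708 300.02774336]]
[-0.065, 0, 0.01] [[636.69233161 209.84207621]] [[220.76147446 327.61543326]]
[0.053, 0, 0.01] [[514.67063211 209.48271937]] [[187.83931796 196.27404211]]
[0.0892, 0, 0.015] [[477.69609722 205.40014692]] [[178.68218681 156.66948251]]
```

```bash
python3 -m creep '[{"travel":[0.03,0.02,0.25],"twist":[0,0,0]},{"travel":[0.03,0.02,0.25],"twist":[0,0,0]},{"travel":[0.03,0.02,0.25],"twist":[0,0,0]},{"travel":[0.03,0.02,0.25],"twist":[0,0,0]},{"travel":[0.03,0.02,0.25],"twist":[0,0,0]},{"travel":[0,0,0.22],"twist":[0,0,0]},{"travel":[0,0,0.1],"twist":[0,0,0]},{"travel":[0,0,0],"twist":[0,0,0]}]'
python3 -m creep '[{"travel":[0,0,0],"twist":[0,0,0]},{"travel":[0,0,0],"twist":[0,0,0]},{"travel":[0,0,0],"twist":[0,0,0]},{"travel":[0,0,0],"twist":[0,0,0]},{"travel":[0,0,0],"twist":[0,0,0]},{"travel":[0,0,0],"twist":[0,0,0]},{"travel":[0,0,0],"twist":[0,0,0]},{"travel":[0,0,0],"twist":[0,0,0]}]' -1
```

```text
time: 5.53
ee_pos: [0.3891, -0.2503, 0.0113]
tcp_rot: [-3.118, -0.377, 0.002]
force: [0.3, 0.9, -0.8]
grip_width: 0.0854
gripper_force: 0.0
time: 6.2
ee_pos: [0.39, -0.2505, 0.0126]
tcp_rot: [-3.119, -0.377, -0.001]
force: [-2.0, 0.3, 5.6]
grip_width: 0.0164
gripper_force: 58.8
```

```bash
python3 -m creep '[{"travel":[0,0,-0.2],"twist":[0,0,0]},{"travel":[0,0,-0.5],"twist":[0,0,0]},{"travel":[0,0,-0.5],"twist":[0,0,0]},{"travel":[0,0,-0.5],"twist":[0,0,0]},{"travel":[0,0,-0.5],"twist":[0,0,0]},{"travel":[0,0,-0.5],"twist":[0,0,0]},{"travel":[0,0,-0.5],"twist":[0,0,0]},{"travel":[0,0,-0.5],"twist":[0,0,0]}]'
python3 -m creep '[{"travel":[0,0,0],"twist":[0,0,0.061]},{"travel":[0,0,0],"twist":[0,0,0.061]},{"travel":[0,0,0],"twist":[0,0,0.061]},{"travel":[0,0,0],"twist":[0,0,0.061]},{"travel":[0,0,0],"twist":[0,0,0.061]},{"travel":[0,0,0],"twist":[0,0,0.061]},{"travel":[0,0,0],"twist":[0,0,0.061]},{"travel":[0,0,0],"twist":[0,0,0.061]}]' >/dev/null
cat >> geo.py <<'E'
U=[.57069,.03844,-.14495]; T_TIP=np.array([.1188,0,-.0014]); T_HEEL=np.array([.0946,0,.0126])
def target(pt_unit,pitch=30,tp=T_TIP):
    """TCP pose putting tool-frame point tp at pt_unit (unit frame)"""
    a=np.radians(pitch);c,s=np.cos(U[2]),np.sin(U[2]);Ru=np.array([[c,-s,0],[s,c,0],[0,0,1]])
    x=Ru@[np.cos(a),0,-np.sin(a)];y=Ru@[0,-1,0];z=np.cross(x,y);R=np.c_[x,y,z]
    return place(U,pt_unit)[0]-R@tp,y,z
E
python3 - <<'E'
from geo import *
plan(*target([-.054,-.058,.100]))
from rig import manip;print(manip.state()['joint_pos'].round(2))
E
```

```text
time: 6.87
ee_pos: [0.3893, -0.2505, 0.1241]
tcp_rot: [-3.119, -0.376, 0.0]
force: [-0.1, -0.1, -0.8]
grip_width: 0.0164
gripper_force: 58.7
t 7.5333 tcp [ 0.3894 -0.2504  0.1234] x [ 0.989 -0.145 -0.   ] y [-0.145 -0.989 -0.   ] z [-0.  0. -1.] F [-0.2   0.08 -0.59] M [-0.02  0.07 -0.  ] w 0.0162 58.73218059539795
twist now (units, rows) [-0.    -0.667 -0.   ] 4.1890981041887665 then travel units in target axes [-1.156 -8.468 -0.673] or before twist [-0.668 -8.468 -1.158]
[-0.28  0.08  0.79  2.05 -0.06  1.04 -1.17]
```

```bash
python3 -m creep '[{"travel":[-0.08,-0.9,-0.14],"twist":[0,0,0]},{"travel":[-0.08,-0.9,-0.14],"twist":[0,0,0]},{"travel":[-0.08,-0.9,-0.14],"twist":[0,0,0]},{"travel":[-0.08,-0.9,-0.14],"twist":[0,0,0]},{"travel":[-0.08,-0.9,-0.14],"twist":[0,0,0]},{"travel":[-0.08,-0.9,-0.14],"twist":[0,0,0]},{"travel":[-0.08,-0.9,-0.14],"twist":[0,0,0]},{"travel":[-0.08,-0.9,-0.14],"twist":[0,0,0]}]' >/dev/null
python3 -m creep '[{"travel":[0,-0.16,0],"twist":[0,-0.0834,0]},{"travel":[0,-0.16,0],"twist":[0,-0.0834,0]},{"travel":[0,-0.16,0],"twist":[0,-0.0834,0]},{"travel":[0,-0.16,0],"twist":[0,-0.0834,0]},{"travel":[0,-0.16,0],"twist":[0,-0.0834,0]},{"travel":[0,-0.16,0],"twist":[0,-0.0834,0]},{"travel":[0,-0.16,0],"twist":[0,-0.0834,0]},{"travel":[0,-0.16,0],"twist":[0,-0.0834,0]}]' >/dev/null
python3 - <<'E'
from geo import *
plan(*target([-.054,-.058,.100]))
from rig import manip;import cv2;print(manip.state()['joint_pos'].round(2))
a=manip.get_image("top");b=manip.get_image("side")
A=cv2.resize(a[210:300,180:260],None,fx=5,fy=5,interpolation=2);B=cv2.resize(b[170:260,250:330],None,fx=5,fy=5,interpolation=2)
cv2.imwrite("pics/pre2.png",np.hstack([A,B])[:,:,::-1])
s,R=show()
for n,o,k in(("top",[180,210],0),("side",[250,170],400)):
    X=[s["ee_pos"]+R@T_TIP,s["ee_pos"]+R@T_HEEL,place(U,[-.037,-.058,.062])[0]]
    print(n,((proj(n,X)-o+.5)*5-.5+[k,0]).round(1).tolist())
E
```

```text
t 8.8667 tcp [0.407  0.0043 0.1571] x [ 0.856 -0.123 -0.503] y [-0.142 -0.99   0.   ] z [-0.498  0.071 -0.864] F [-0.03  0.45 -1.06] M [-0.12 -0.64 -0.04] w 0.0166 58.99277150630951
twist now (units, rows) [0.002 0.004 0.002] 0.031009122904314613 then travel units in target axes [-0.034  0.019 -0.02 ] or before twist [-0.034  0.019 -0.02 ]
[-0.49  0.35  0.53  1.77 -0.21  1.59 -1.59]
t 8.9667 tcp [0.4071 0.0045 0.1558] x [ 0.855 -0.123 -0.503] y [-0.141 -0.99   0.002] z [-0.499  0.069 -0.864] F [ 0.41 -0.12 -1.12] M [-0.06 -0.65 -0.01] w 0.0163 58.99036467075348
top [[300.5, 201.7], [292.0, 257.3], [309.5, 168.9]]
side [[690.0, 130.3], [744.8, 145.0], [653.9, 171.4]]
```

View pics/pre2.png

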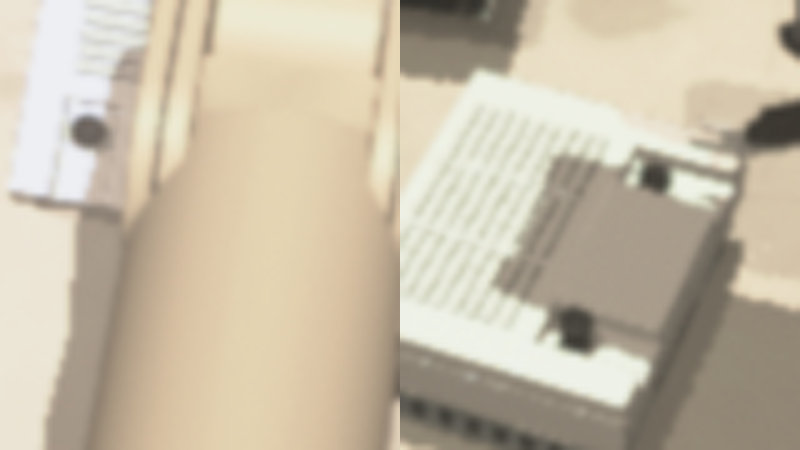

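The arm hides the fork from the top camera. In the side view the fork is above the slot mouth at about (700-740,130), and the pin head is at (656,178). I'll enlarge the side view.

```bash
python3 - <<'E'
from geo import *
from rig import manip;import cv2
b=manip.get_image("side")
B=cv2.resize(b[180:230,290:356],None,fx=12,fy=12,interpolation=2)
s,R=show()
from itertools import product
X=[[s["ee_pos"]+R@(T_TIP+[0,y,0])] for y in(-.0095,.0095)]+[[s["ee_pos"]+R@(T_HEEL+[0,y,0])] for y in(-.0095,.0095)]+[[s["ee_pos"]+R@([.0826,y,-.0054])] for y in(-.009,.009)]+[place(U,[-.037,-.058,.062])]+[place(U,[-.075,y,.064]) for y in(-.044,-.072,-.095)]
P=((proj("side",np.vstack(X))-[290,180]+.5)*12-.5);print(P.round(0).tolist())
cv2.imwrite("pics/z1.png",B[:,:,::-1])
E
```

```text
t 9.0167 tcp [0.407  0.0038 0.1561] x [ 0.857 -0.124 -0.501] y [-0.142 -0.99   0.002] z [-0.496  0.069 -0.866] F [-0.61 -0.73 -1.38] M [-0.08 -0.7  -0.01] w 0.0163 58.99251580238342
[[203.0, 218.0], [231.0, 159.0], [335.0, 254.0], [362.0, 194.0], [352.0, 177.0], [378.0, 120.0], [130.0, 292.0], [285.0, 378.0], [324.0, 290.0], [356.0, 220.0]]
```

View pics/z1.png

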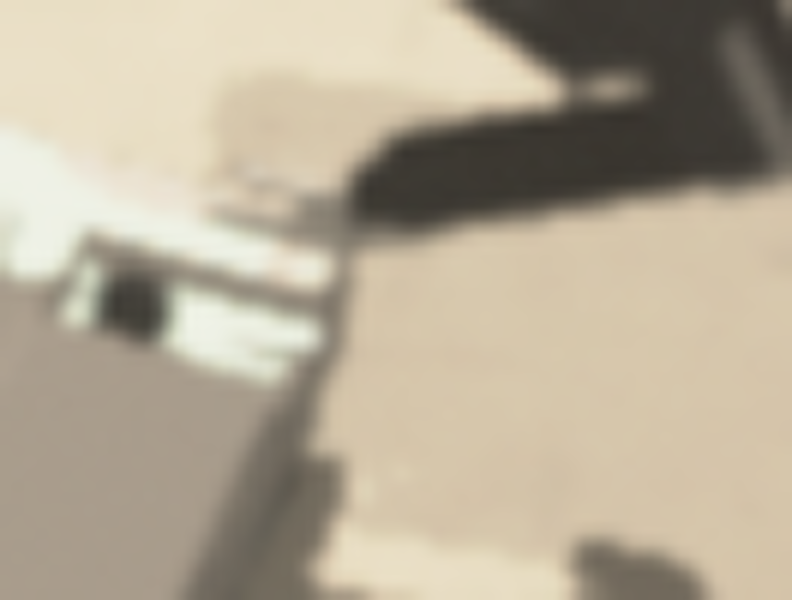

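Fork tips are at about (210,208) and (235,165), within 0.5 px of prediction. The pin head at (134,304) is about 1 px below prediction. I'll resolve this small height/lateral ambiguity by refitting with the height fixed and checking camera bias against the known grasp line.

```bash
python3 - <<'E'
from geo import *
# camera bias at the lever: known line through TCP(.3893,-.2505), dir tool x (.972,.235)
d=np.array([.972,.235]);n=np.array([-.235,.972])
def ray(nm,p,z):
    c=C[nm];v=c["R"].T@np.linalg.solve(c["mtx"],np.r_[p,1]);o=-c["R"].T@c["t"];return (o+v*(z-o[2])/v[2])[:2]
for nm,ps,z in(("top",[(667,350),(713,556),(690,450)],.017),("side",[(418,168),(598,168),(510,168)],.011)):
    for p in full(nm,ps):
        w=ray(nm,p,z);e=w-[.3893,-.2505];print(nm,w.round(4),"along",round(e@d,4),"lat",round(e@n,4))
pt=full("top",[(299,263)])[0];ps=full("side",[(298,313)])[0];ps2=(np.array([134,304])+.5)/12-.5+[290,180]
for z in(.062,.066,.07):print(z,"pin top",ray("top",pt,z).round(4),"side",ray("side",ps,z).round(4),ray("side",ps2,z).round(4),place(U,[-.037,-.058,0])[0,:2].round(4))
E
```

```text
top [ 0.4774 -0.2302] along 0.0904 lat -0.001
top [ 0.3582 -0.2562] along -0.0316 lat 0.0018
top [ 0.4192 -0.2433] along 0.0308 lat 0.0
side [ 0.4757 -0.2265] along 0.0896 lat 0.003
side [ 0.3551 -0.2567] along -0.0346 lat 0.002
side [ 0.4141 -0.2419] along 0.0261 lat 0.0025
0.062 pin top [ 0.5265 -0.0124] side [ 0.5251 -0.0128] [ 0.5243 -0.0103] [ 0.5257 -0.0136]
0.066 pin top [ 0.5266 -0.0125] side [ 0.5246 -0.0087] [ 0.5238 -0.0062] [ 0.5257 -0.0136]
0.07 pin top [ 0.5266 -0.0127] side [ 0.5242 -0.0046] [ 0.5234 -0.0021] [ 0.5257 -0.0136]
```

```bash
sed -i 's/T_TIP=np.array(\[.1188/T_TIP=np.array([.1207/;s/T_HEEL=np.array(\[.0946/T_HEEL=np.array([.0965/' geo.py; cat >> geo.py <<'E'
def where(n=1):
    s,R=show(); c,s_=np.cos(U[2]),np.sin(U[2])
    f=lambda p:(lambda d:np.array([c*d[0]+s_*d[1],-s_*d[0]+c*d[1],d[2]])*1e3)(p-np.r_[U[:2],0])
    Fu=[c*s["force"][0]+s_*s["force"][1],-s_*s["force"][0]+c*s["force"][1],s["force"][2]]
    print("unit-frame mm tip",f(s["ee_pos"]+R@T_TIP).round(1),"heel",f(s["ee_pos"]+R@T_HEEL).round(1),"pitch",np.degrees(np.arcsin(-R[2,0])).round(2),"Fu",np.round(Fu,2))
E
python3 - <<'E'
from geo import *
where();plan(*target([-.055,-.058,.068]))
E
```

```text
t 9.0167 tcp [0.407  0.0038 0.1561] x [ 0.857 -0.124 -0.501] y [-0.142 -0.99   0.002] z [-0.496  0.069 -0.866] F [-0.61 -0.73 -1.38] M [-0.08 -0.7  -0.01] w 0.0163 58.99251580238342
unit-frame mm tip [-51.8 -57.8  96.9] heel [-79.7 -57.8  96.9] pitch 30.04 Fu [-0.5  -0.81 -1.38]
t 9.0167 tcp [0.407  0.0038 0.1561] x [ 0.857 -0.124 -0.501] y [-0.142 -0.99   0.002] z [-0.496  0.069 -0.866] F [-0.61 -0.73 -1.38] M [-0.08 -0.7  -0.01] w 0.0163 58.99251580238342
twist now (units, rows) [0.004 0.001 0.001] 0.025211814314180413 then travel units in target axes [0.388 0.004 0.892] or before twist [0.389 0.002 0.892]
```

```bash
python3 -m creep '[{"travel":[0.056,0,0.128],"twist":[0,0,0]},{"travel":[0.056,0,0.128],"twist":[0,0,0]},{"travel":[0.056,0,0.128],"twist":[0,0,0]},{"travel":[0.056,0,0.128],"twist":[0,0,0]},{"travel":[0.056,0,0.128],"twist":[0,0,0]},{"travel":[0.056,0,0.128],"twist":[0,0,0]},{"travel":[0.056,0,0.128],"twist":[0,0,0]},{"travel":[0,0,0],"twist":[0,0,0]}]' >/dev/null
python3 -c "
from geo import *
where()"
python3 -m creep '[{"travel":[0.0083,0,0.0144],"twist":[0,0,0]},{"travel":[0.0083,0,0.0144],"twist":[0,0,0]},{"travel":[0.0083,0,0.0144],"twist":[0,0,0]},{"travel":[0.0083,0,0.0144],"twist":[0,0,0]},{"travel":[0.0083,0,0.0144],"twist":[0,0,0]},{"travel":[0.0083,0,0.0144],"twist":[0,0,0]},{"travel":[0,0,0],"twist":[0,0,0]},{"travel":[0,0,0],"twist":[0,0,0]}]' >/dev/null
python3 -c "
from geo import *
where()"
```

```text
t 9.6833 tcp [0.4031 0.0046 0.1269] x [ 0.857 -0.123 -0.501] y [-0.142 -0.99   0.   ] z [-0.496  0.071 -0.865] F [-0.17 -0.34 -1.  ] M [-0.06 -0.6   0.04] w 0.0164 58.99691641330719
unit-frame mm tip [-55.8 -57.5  67.6] heel [-83.7 -57.5  67.6] pitch 30.08 Fu [-0.12 -0.36 -1.  ]
t 10.35 tcp [0.4036 0.0046 0.1246] x [ 0.857 -0.123 -0.5  ] y [-0.142 -0.99  -0.   ] z [-0.495  0.071 -0.866] F [-0.7   0.38 -1.95] M [-0.12 -0.65 -0.  ] w 0.0161 58.99698078632355
unit-frame mm tip [-55.2 -57.4  65.5] heel [-83.2 -57.4  65.5] pitch 30.02 Fu [-0.75  0.28 -1.95]
```

```bash
python3 -m creep '[{"travel":[0.0083,0,0.0144],"twist":[0,0,0]},{"travel":[0.0083,0,0.0144],"twist":[0,0,0]},{"travel":[0.0083,0,0.0144],"twist":[0,0,0]},{"travel":[0.0083,0,0.0144],"twist":[0,0,0]},{"travel":[0.0083,0,0.0144],"twist":[0,0,0]},{"travel":[0.0083,0,0.0144],"twist":[0,0,0]},{"travel":[0,0,0],"twist":[0,0,0]},{"travel":[0,0,0],"twist":[0,0,0]}]' >/dev/null
python3 -c "
from geo import *
where()"
```

```text
t 11.0167 tcp [0.4036 0.0046 0.1216] x [ 0.857 -0.123 -0.5  ] y [-0.142 -0.99  -0.   ] z [-0.495  0.071 -0.866] F [-0.18  0.18 -1.77] M [-0.09 -0.67 -0.05] w 0.0162 58.99688959121704
unit-frame mm tip [-55.2 -57.4  62.5] heel [-83.2 -57.5  62.4] pitch 30.02 Fu [-0.21  0.15 -1.77]
```

```bash
python3 -m creep '[{"travel":[0.0083,0,0.0144],"twist":[0,0,0]},{"travel":[0.0083,0,0.0144],"twist":[0,0,0]},{"travel":[0.0083,0,0.0144],"twist":[0,0,0]},{"travel":[0.0083,0,0.0144],"twist":[0,0,0]},{"travel":[0,0,0],"twist":[0,0,0]},{"travel":[0,0,0],"twist":[0,0,0]},{"travel":[0,0,0],"twist":[0,0,0]},{"travel":[0,0,0],"twist":[0,0,0]}]' >/dev/null
python3 -c "
from geo import *
where()"
```

```text
t 11.6833 tcp [0.4036 0.0046 0.1197] x [ 0.857 -0.123 -0.5  ] y [-0.142 -0.99  -0.   ] z [-0.495  0.071 -0.866] F [ 0.02 -0.08 -1.56] M [-0.09 -0.61  0.02] w 0.0161 58.99683952331543
unit-frame mm tip [-55.2 -57.4  60.5] heel [-83.2 -57.5  60.5] pitch 30.02 Fu [ 0.04 -0.08 -1.56]
```

```bash
python3 -m creep '[{"travel":[0.0083,0,0.0144],"twist":[0,0,0]},{"travel":[0.0083,0,0.0144],"twist":[0,0,0]},{"travel":[0.0083,0,0.0144],"twist":[0,0,0]},{"travel":[0.0083,0,0.0144],"twist":[0,0,0]},{"travel":[0,0,0],"twist":[0,0,0]},{"travel":[0,0,0],"twist":[0,0,0]},{"travel":[0,0,0],"twist":[0,0,0]},{"travel":[0,0,0],"twist":[0,0,0]}]' >/dev/null
python3 -c "
from geo import *
where()"
```

```text
t 12.35 tcp [0.4036 0.0046 0.1177] x [ 0.857 -0.123 -0.5  ] y [-0.142 -0.99  -0.   ] z [-0.495  0.071 -0.866] F [-0.53 -0.93 -0.73] M [-0.07 -0.62  0.05] w 0.0162 58.99672865867615
unit-frame mm tip [-55.2 -57.4  58.5] heel [-83.2 -57.5  58.5] pitch 30.02 Fu [-0.39 -1.   -0.73]
```

```bash
python3 -m creep '[{"travel":[0.0083,0,0.0144],"twist":[0,0,0]},{"travel":[0.0083,0,0.0144],"twist":[0,0,0]},{"travel":[0.0083,0,0.0144],"twist":[0,0,0]},{"travel":[0,0,0],"twist":[0,0,0]},{"travel":[0,0,0],"twist":[0,0,0]},{"travel":[0,0,0],"twist":[0,0,0]},{"travel":[0,0,0],"twist":[0,0,0]},{"travel":[0,0,0],"twist":[0,0,0]}]' >/dev/null
python3 -c "
from geo import *
where()"
```

```text
t 13.0167 tcp [0.4036 0.0046 0.1162] x [ 0.857 -0.123 -0.5  ] y [-0.142 -0.99  -0.   ] z [-0.495  0.071 -0.866] F [-0.98 -0.4  -0.19] M [-0.06 -0.61  0.04] w 0.0165 58.996907472610474
unit-frame mm tip [-55.2 -57.4  57. ] heel [-83.2 -57.5  57. ] pitch 30.02 Fu [-0.92 -0.54 -0.19]
```

```bash
python3 -m creep '[{"travel":[0.0083,0,0.0144],"twist":[0,0,0]},{"travel":[0.0083,0,0.0144],"twist":[0,0,0]},{"travel":[0.0083,0,0.0144],"twist":[0,0,0]},{"travel":[0,0,0],"twist":[0,0,0]},{"travel":[0,0,0],"twist":[0,0,0]},{"travel":[0,0,0],"twist":[0,0,0]},{"travel":[0,0,0],"twist":[0,0,0]},{"travel":[0,0,0],"twist":[0,0,0]}]' >/dev/null
python3 -c "
from geo import *
where()"
```

```text
t 13.6833 tcp [0.4036 0.0046 0.1147] x [ 0.857 -0.123 -0.5  ] y [-0.142 -0.99  -0.   ] z [-0.495  0.071 -0.866] F [-0.37  0.04 -1.25] M [-0.08 -0.65  0.08] w 0.0163 58.99713456630707
unit-frame mm tip [-55.2 -57.4  55.5] heel [-83.2 -57.5  55.5] pitch 30.02 Fu [-0.37 -0.01 -1.25]
```

```bash
python3 -m creep '[{"travel":[0.0083,0,0.0144],"twist":[0,0,0]},{"travel":[0.0083,0,0.0144],"twist":[0,0,0]},{"travel":[0,0,0],"twist":[0,0,0]},{"travel":[0,0,0],"twist":[0,0,0]},{"travel":[0,0,0],"twist":[0,0,0]},{"travel":[0,0,0],"twist":[0,0,0]},{"travel":[0,0,0],"twist":[0,0,0]},{"travel":[0,0,0],"twist":[0,0,0]}]' >/dev/null
python3 -c "
from geo import *
where()"
```

```text
t 14.35 tcp [0.4036 0.0046 0.1137] x [ 0.857 -0.123 -0.5  ] y [-0.142 -0.99  -0.   ] z [-0.495  0.071 -0.866] F [ 0.41 -0.2  -1.29] M [-0.1  -0.63  0.03] w 0.0164 59.005526304244995
unit-frame mm tip [-55.2 -57.4  54.5] heel [-83.2 -57.4  54.5] pitch 30.02 Fu [ 0.44 -0.13 -1.29]
```

```bash
python3 -m creep '[{"travel":[0.0083,0,0.0144],"twist":[0,0,0]},{"travel":[0.0083,0,0.0144],"twist":[0,0,0]},{"travel":[0,0,0],"twist":[0,0,0]},{"travel":[0,0,0],"twist":[0,0,0]},{"travel":[0,0,0],"twist":[0,0,0]},{"travel":[0,0,0],"twist":[0,0,0]},{"travel":[0,0,0],"twist":[0,0,0]},{"travel":[0,0,0],"twist":[0,0,0]}]' >/dev/null
python3 -c "
from geo import *
where()"
```

```text
t 15.0167 tcp [0.4035 0.0046 0.1127] x [ 0.857 -0.123 -0.501] y [-0.142 -0.99  -0.   ] z [-0.495  0.071 -0.866] F [-2.48 -0.11  2.48] M [ 0.01 -0.01  0.02] w 0.0164 59.26491916179657
unit-frame mm tip [-55.3 -57.4  53.5] heel [-83.3 -57.4  53.5] pitch 30.04 Fu [-2.44 -0.47  2.48]
```

```bash
python3 -m creep '[{"travel":[0.0083,0,0.0144],"twist":[0,0,0]},{"travel":[0.0083,0,0.0144],"twist":[0,0,0]},{"travel":[0,0,0],"twist":[0,0,0]},{"travel":[0,0,0],"twist":[0,0,0]},{"travel":[0,0,0],"twist":[0,0,0]},{"travel":[0,0,0],"twist":[0,0,0]},{"travel":[0,0,0],"twist":[0,0,0]},{"travel":[0,0,0],"twist":[0,0,0]}]' >/dev/null
python3 -c "
from geo import *
where()"
```

```text
t 15.6833 tcp [0.4034 0.0046 0.1119] x [ 0.857 -0.123 -0.501] y [-0.142 -0.99  -0.   ] z [-0.496  0.071 -0.866] F [-4.76 -0.15  6.45] M [ 0.03  0.48 -0.02] w 0.0168 59.574376344680786
unit-frame mm tip [-55.5 -57.4  52.7] heel [-83.4 -57.4  52.7] pitch 30.06 Fu [-4.68 -0.84  6.45]
```

Floor contact at tip z of about 54 mm, which matches the cover being at its lowest. I'll ease off slightly and feel the slot walls sideways.

```bash
python3 -m creep '[{"travel":[-0.0166,0,-0.0288],"twist":[0,0,0]},{"travel":[0,0,0],"twist":[0,0,0]},{"travel":[0,-0.02,0],"twist":[0,0,0]},{"travel":[0,-0.02,0],"twist":[0,0,0]},{"travel":[0,-0.02,0],"twist":[0,0,0]},{"travel":[0,-0.02,0],"twist":[0,0,0]},{"travel":[0,-0.02,0],"twist":[0,0,0]},{"travel":[0,0,0],"twist":[0,0,0]}]' >/dev/null
python3 -c "
from geo import *
where()"
```

```text
t 16.35 tcp [0.4042 0.0076 0.1126] x [ 0.857 -0.123 -0.5  ] y [-0.142 -0.99  -0.   ] z [-0.495  0.071 -0.866] F [-0.1  -0.96  2.28] M [-0.38 -0.62  0.03] w 0.0169 59.347829818725586
unit-frame mm tip [-55.1 -54.3  53.5] heel [-83.1 -54.4  53.5] pitch 30.0 Fu [ 0.04 -0.96  2.28]
```

```bash
python3 -m creep '[{"travel":[0,-0.017,0],"twist":[0,0,0]},{"travel":[0,-0.017,0],"twist":[0,0,0]},{"travel":[0,0,0],"twist":[0,0,0]},{"travel":[0,0,0],"twist":[0,0,0]},{"travel":[0,0,0],"twist":[0,0,0]},{"travel":[0,0,0],"twist":[0,0,0]},{"travel":[0,0,0],"twist":[0,0,0]},{"travel":[0,0,0],"twist":[0,0,0]}]' >/dev/null
python3 -c "
from geo import *
where()"
```

```text
t 17.0167 tcp [0.4042 0.0086 0.1127] x [ 0.857 -0.123 -0.5  ] y [-0.142 -0.99  -0.   ] z [-0.495  0.071 -0.866] F [ 1.47 -0.6   1.99] M [-0.3  -0.64  0.03] w 0.016 59.33232843875885
unit-frame mm tip [-55.2 -53.3  53.5] heel [-83.2 -53.4  53.5] pitch 30.02 Fu [ 1.54 -0.39  1.99]
```

```bash
python3 -m creep '[{"travel":[0,-0.017,0],"twist":[0,0,0]},{"travel":[0,-0.017,0],"twist":[0,0,0]},{"travel":[0,0,0],"twist":[0,0,0]},{"travel":[0,0,0],"twist":[0,0,0]},{"travel":[0,0,0],"twist":[0,0,0]},{"travel":[0,0,0],"twist":[0,0,0]},{"travel":[0,0,0],"twist":[0,0,0]},{"travel":[0,0,0],"twist":[0,0,0]}]' >/dev/null
python3 -c "
from geo import *
where()"
```

```text
t 17.6833 tcp [0.4043 0.0096 0.1127] x [ 0.857 -0.123 -0.5  ] y [-0.142 -0.99  -0.   ] z [-0.495  0.071 -0.866] F [-0.62 -0.01  2.1 ] M [-0.36 -0.45  0.  ] w 0.0166 59.34150516986847
unit-frame mm tip [-55.3 -52.3  53.5] heel [-83.3 -52.4  53.5] pitch 30.03 Fu [-0.61 -0.1   2.1 ]
```

```bash
python3 -m creep '[{"travel":[0,-0.017,0],"twist":[0,0,0]},{"travel":[0,-0.017,0],"twist":[0,0,0]},{"travel":[0,0,0],"twist":[0,0,0]},{"travel":[0,0,0],"twist":[0,0,0]},{"travel":[0,0,0],"twist":[0,0,0]},{"travel":[0,0,0],"twist":[0,0,0]},{"travel":[0,0,0],"twist":[0,0,0]},{"travel":[0,0,0],"twist":[0,0,0]}]' >/dev/null
python3 -c "
from geo import *
where()"
```

```text
t 18.35 tcp [0.4045 0.0106 0.1127] x [ 0.857 -0.123 -0.5  ] y [-0.142 -0.99  -0.   ] z [-0.495  0.071 -0.866] F [-0.56 -1.41  2.03] M [-0.3  -0.43  0.04] w 0.0164 59.339003562927246
unit-frame mm tip [-55.2 -51.3  53.5] heel [-83.2 -51.3  53.5] pitch 30.02 Fu [-0.35 -1.47  2.03]
```

```bash
python3 - <<'E'
from geo import *
from rig import manip;import cv2
b=manip.get_image("side")
B=cv2.resize(b[180:230,290:356],None,fx=12,fy=12,interpolation=2)
where();s,R=show()
X=[[s["ee_pos"]+R@(T_TIP+[0,y,0])] for y in(-.0095,.0095)]+[[s["ee_pos"]+R@(T_HEEL+[0,y,0])] for y in(-.0095,.0095)]+[place(U,[-.037,-.058,.062])]
P=((proj("side",np.vstack(X))-[290,180]+.5)*12-.5);print(P.round(0).tolist())
cv2.imwrite("pics/z2.png",B[:,:,::-1])
E
```

```text
t 18.4 tcp [0.4045 0.0106 0.1127] x [ 0.857 -0.123 -0.5  ] y [-0.142 -0.99  -0.   ] z [-0.495  0.071 -0.866] F [-0.55 -0.22  2.09] M [-0.31 -0.5   0.01] w 0.0163 59.33863341808319
unit-frame mm tip [-55.3 -51.3  53.5] heel [-83.2 -51.3  53.5] pitch 30.02 Fu [-0.51 -0.3   2.09]
t 18.4 tcp [0.4045 0.0106 0.1127] x [ 0.857 -0.123 -0.5  ] y [-0.142 -0.99  -0.   ] z [-0.495  0.071 -0.866] F [-0.55 -0.22  2.09] M [-0.31 -0.5   0.01] w 0.0163 59.33863341808319
[[186.0, 395.0], [214.0, 336.0], [316.0, 432.0], [342.0, 371.0], [130.0, 292.0]]
```

View pics/z2.png

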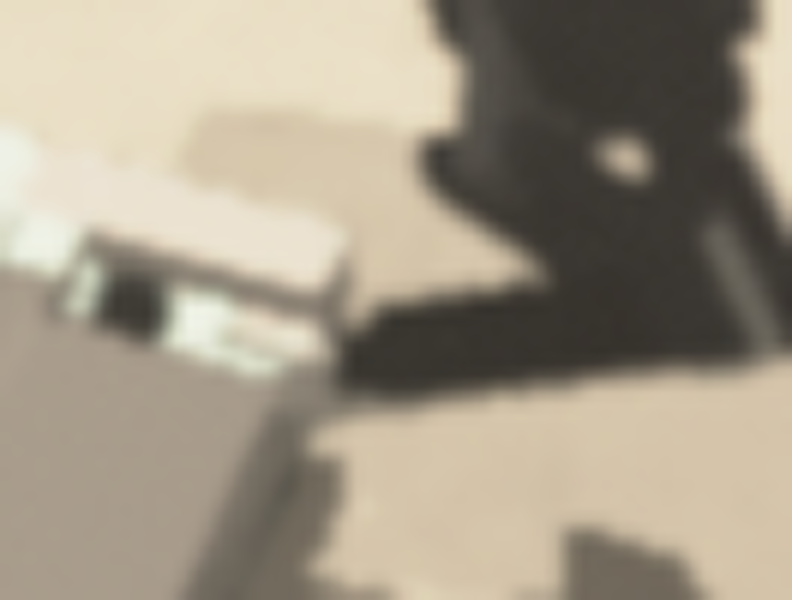

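The fork is inside the slot, its front visible at (225-320,340), with the near wall hiding the rest. There's only friction so far and no wall yet, so the slot may lie 2 to 3 mm further left than fitted. I'll keep feeling.

```bash
python3 -m creep '[{"travel":[0,-0.017,0],"twist":[0,0,0]},{"travel":[0,-0.017,0],"twist":[0,0,0]},{"travel":[0,-0.017,0],"twist":[0,0,0]},{"travel":[0,0,0],"twist":[0,0,0]},{"travel":[0,0,0],"twist":[0,0,0]},{"travel":[0,0,0],"twist":[0,0,0]},{"travel":[0,0,0],"twist":[0,0,0]},{"travel":[0,0,0],"twist":[0,0,0]}]' >/dev/null
python3 -c "
from geo import *
where()"
```

```text
t 19.0667 tcp [0.4046 0.012  0.1127] x [ 0.857 -0.123 -0.5  ] y [-0.142 -0.99   0.   ] z [-0.495  0.071 -0.866] F [-0.69 -3.6   1.99] M [-0.96 -0.4   0.09] w 0.0161 59.40974235534668
unit-frame mm tip [-55.3 -50.   53.5] heel [-83.2 -50.   53.5] pitch 30.03 Fu [-0.16 -3.66  1.99]
```

```bash
python3 -m creep '[{"travel":[0,0.045,0],"twist":[0,0,0]},{"travel":[0,0.045,0],"twist":[0,0,0]},{"travel":[0,0.045,0],"twist":[0,0,0]},{"travel":[0,0.045,0],"twist":[0,0,0]},{"travel":[0,0.045,0],"twist":[0,0,0]},{"travel":[0,0.045,0],"twist":[0,0,0]},{"travel":[0,0.045,0],"twist":[0,0,0]},{"travel":[0,0,0],"twist":[0,0,0]}]' >/dev/null
python3 -c "
from geo import *
where()"
```

```text
t 19.7333 tcp [0.4033 0.0025 0.1127] x [ 0.857 -0.123 -0.5  ] y [-0.142 -0.99  -0.   ] z [-0.495  0.071 -0.866] F [0.63 0.95 1.8 ] M [ 0.12 -0.65 -0.02] w 0.0165 59.3283748626709
unit-frame mm tip [-55.3 -59.5  53.5] heel [-83.2 -59.6  53.5] pitch 30.02 Fu [0.48 1.03 1.8 ]
```

```bash
python3 -m creep '[{"travel":[0,0.017,0],"twist":[0,0,0]},{"travel":[0,0.017,0],"twist":[0,0,0]},{"travel":[0,0,0],"twist":[0,0,0]},{"travel":[0,0,0],"twist":[0,0,0]},{"travel":[0,0,0],"twist":[0,0,0]},{"travel":[0,0,0],"twist":[0,0,0]},{"travel":[0,0,0],"twist":[0,0,0]},{"travel":[0,0,0],"twist":[0,0,0]}]' >/dev/null
python3 -c "
from geo import *
where()"
```

```text
t 20.4 tcp [0.4032 0.0017 0.1127] x [ 0.857 -0.123 -0.5  ] y [-0.142 -0.99  -0.   ] z [-0.495  0.071 -0.866] F [0.21 0.69 1.16] M [ 0.23 -0.64 -0.02] w 0.0164 59.33809161186218
unit-frame mm tip [-55.2 -60.3  53.5] heel [-83.2 -60.3  53.5] pitch 30.02 Fu [0.11 0.71 1.16]
```

```bash
python3 -m creep '[{"travel":[0,0.017,0],"twist":[0,0,0]},{"travel":[0,0.017,0],"twist":[0,0,0]},{"travel":[0,0.017,0],"twist":[0,0,0]},{"travel":[0,0,0],"twist":[0,0,0]},{"travel":[0,0,0],"twist":[0,0,0]},{"travel":[0,0,0],"twist":[0,0,0]},{"travel":[0,0,0],"twist":[0,0,0]},{"travel":[0,0,0],"twist":[0,0,0]}]' >/dev/null
python3 -c "
from geo import *
where()"
```

```text
t 21.0667 tcp [0.403  0.0006 0.1127] x [ 0.857 -0.122 -0.5  ] y [-0.142 -0.99  -0.001] z [-0.495  0.072 -0.866] F [0.25 5.31 2.21] M [ 1.18 -0.66 -0.08] w 0.0161 59.43969011306763
unit-frame mm tip [-55.3 -61.3  53.5] heel [-83.2 -61.4  53.5] pitch 30.03 Fu [-0.52  5.29  2.21]
```

Walls found at about -50.9 and -60.5, giving a 9.6 mm span against the expected 9. The true middle is therefore y = -55.7 in my frame. I'll centre there and slide in.

```bash
python3 -m creep '[{"travel":[0,-0.05,0],"twist":[0,0,0]},{"travel":[0,-0.05,0],"twist":[0,0,0]},{"travel":[0,-0.05,0],"twist":[0,0,0]},{"travel":[0,-0.053,0],"twist":[0,0,0]},{"travel":[0.043,0,-0.025],"twist":[0,0,0]},{"travel":[0.043,0,-0.025],"twist":[0,0,0]},{"travel":[0.043,0,-0.025],"twist":[0,0,0]},{"travel":[0,0,0],"twist":[0,0,0]}]' >/dev/null
python3 -c "
from geo import *
where()"
```

```text
t 21.7333 tcp [0.4083 0.0056 0.1127] x [ 0.857 -0.123 -0.501] y [-0.142 -0.99  -0.   ] z [-0.496  0.071 -0.866] F [-2.19  0.66  2.64] M [-0.06 -0.05  0.02] w 0.0164 59.38140392303467
unit-frame mm tip [-50.7 -55.7  53.5] heel [-78.7 -55.8  53.5] pitch 30.05 Fu [-2.27  0.34  2.64]
```

```bash
python3 -m creep '[{"travel":[0.0385,0,-0.0222],"twist":[0,0,0]},{"travel":[0.0385,0,-0.0222],"twist":[0,0,0]},{"travel":[0.0385,0,-0.0222],"twist":[0,0,0]},{"travel":[0.0385,0,-0.0222],"twist":[0,0,0]},{"travel":[0.0385,0,-0.0222],"twist":[0,0,0]},{"travel":[0.0385,0,-0.0222],"twist":[0,0,0]},{"travel":[0,0,0],"twist":[0,0,0]},{"travel":[0,0,0],"twist":[0,0,0]}]' >/dev/null
python3 -c "
from geo import *
where()"
```

```text
t 22.4 tcp [0.4163 0.0045 0.1127] x [ 0.857 -0.123 -0.5  ] y [-0.142 -0.99  -0.   ] z [-0.495  0.071 -0.866] F [-1.85  0.75  4.75] M [ 0.    0.16 -0.03] w 0.016 59.45175111293793
unit-frame mm tip [-42.6 -55.7  53.5] heel [-70.6 -55.7  53.5] pitch 30.01 Fu [-1.94  0.47  4.75]
```

```bash
python3 -m creep '[{"travel":[0.0385,0,-0.0222],"twist":[0,0,0]},{"travel":[0.0385,0,-0.0222],"twist":[0,0,0]},{"travel":[0.0385,0,-0.0222],"twist":[0,0,0]},{"travel":[0.0385,0,-0.0222],"twist":[0,0,0]},{"travel":[0.0385,0,-0.0222],"twist":[0,0,0]},{"travel":[0,0,0],"twist":[0,0,0]},{"travel":[0,0,0],"twist":[0,0,0]},{"travel":[0,0,0],"twist":[0,0,0]}]' >/dev/null
python3 -c "
from geo import *
where()"
```

```text
t 23.0667 tcp [0.4229 0.0036 0.1127] x [ 0.857 -0.123 -0.5  ] y [-0.142 -0.99  -0.   ] z [-0.495  0.071 -0.866] F [-2.34 -0.21  4.28] M [-0.04  0.02 -0.02] w 0.0164 59.46948766708374
unit-frame mm tip [-36.  -55.6  53.5] heel [-64.  -55.7  53.5] pitch 30.01 Fu [-2.28 -0.55  4.28]
```

```bash
python3 -m creep '[{"travel":[0.0289,0,-0.0167],"twist":[0,0,0]},{"travel":[0.0289,0,-0.0167],"twist":[0,0,0]},{"travel":[0.0289,0,-0.0167],"twist":[0,0,0]},{"travel":[0.0289,0,-0.0167],"twist":[0,0,0]},{"travel":[0,0,0],"twist":[0,0,0]},{"travel":[0,0,0],"twist":[0,0,0]},{"travel":[0,0,0],"twist":[0,0,0]},{"travel":[0,0,0],"twist":[0,0,0]}]' >/dev/null
python3 -c "
from geo import *
where()"
```

```text
t 23.7333 tcp [0.4267 0.003  0.1127] x [ 0.857 -0.123 -0.5  ] y [-0.142 -0.99  -0.   ] z [-0.495  0.071 -0.866] F [-2.16  0.16  5.39] M [-0.02  0.24 -0.05] w 0.0166 59.47928309440613
unit-frame mm tip [-32.1 -55.6  53.5] heel [-60.1 -55.7  53.5] pitch 30.02 Fu [-2.16 -0.16  5.39]
```

```bash
python3 -m creep '[{"travel":[0.0289,0,-0.0167],"twist":[0,0,0]},{"travel":[0.0289,0,-0.0167],"twist":[0,0,0]},{"travel":[0.0289,0,-0.0167],"twist":[0,0,0]},{"travel":[0.0289,0,-0.0167],"twist":[0,0,0]},{"travel":[0,0,0],"twist":[0,0,0]},{"travel":[0,0,0],"twist":[0,0,0]},{"travel":[0,0,0],"twist":[0,0,0]},{"travel":[0,0,0],"twist":[0,0,0]}]' >/dev/null
python3 -c "
from geo import *
where()"
```

```text
t 24.4 tcp [0.4307 0.0024 0.1127] x [ 0.857 -0.123 -0.5  ] y [-0.142 -0.99  -0.   ] z [-0.495  0.071 -0.866] F [-2.23  0.26  4.35] M [0.03 0.24 0.04] w 0.0165 59.48803782463074
unit-frame mm tip [-28.1 -55.6  53.5] heel [-56.1 -55.7  53.5] pitch 30.02 Fu [-2.25 -0.06  4.35]
```

```bash
python3 -m creep '[{"travel":[0.0289,0,-0.0167],"twist":[0,0,0]},{"travel":[0.0289,0,-0.0167],"twist":[0,0,0]},{"travel":[0,0,0],"twist":[0,0,0]},{"travel":[0,0,0],"twist":[0,0,0]},{"travel":[0,0,0],"twist":[0,0,0]},{"travel":[0,0,0],"twist":[0,0,0]},{"travel":[0,0,0],"twist":[0,0,0]},{"travel":[0,0,0],"twist":[0,0,0]}]' >/dev/null
python3 -c "
from geo import *
where()"
```

```text
t 25.0667 tcp [0.4327 0.0021 0.1127] x [ 0.857 -0.123 -0.5  ] y [-0.142 -0.99  -0.   ] z [-0.495  0.071 -0.866] F [-2.64 -0.54  3.84] M [-0.01  0.19 -0.03] w 0.0165 59.490925669670105
unit-frame mm tip [-26.1 -55.6  53.5] heel [-54.  -55.7  53.5] pitch 30.02 Fu [-2.53 -0.91  3.84]
```

```bash
python3 -m creep '[{"travel":[0.0231,0,-0.0133],"twist":[0,0,0]},{"travel":[0.0231,0,-0.0133],"twist":[0,0,0]},{"travel":[0,0,0],"twist":[0,0,0]},{"travel":[0,0,0],"twist":[0,0,0]},{"travel":[0,0,0],"twist":[0,0,0]},{"travel":[0,0,0],"twist":[0,0,0]},{"travel":[0,0,0],"twist":[0,0,0]},{"travel":[0,0,0],"twist":[0,0,0]}]' >/dev/null
python3 -c "
from geo import *
where()"
```

```text
t 25.7333 tcp [0.4342 0.0019 0.1127] x [ 0.857 -0.123 -0.5  ] y [-0.142 -0.99  -0.   ] z [-0.495  0.071 -0.866] F [-2.2   0.75  4.58] M [0.01 0.35 0.02] w 0.0163 59.49526906013489
unit-frame mm tip [-24.5 -55.6  53.5] heel [-52.5 -55.7  53.5] pitch 30.03 Fu [-2.28  0.42  4.58]
```

```bash
python3 -m creep '[{"travel":[0.0231,0,-0.0133],"twist":[0,0,0]},{"travel":[0.0231,0,-0.0133],"twist":[0,0,0]},{"travel":[0,0,0],"twist":[0,0,0]},{"travel":[0,0,0],"twist":[0,0,0]},{"travel":[0,0,0],"twist":[0,0,0]},{"travel":[0,0,0],"twist":[0,0,0]},{"travel":[0,0,0],"twist":[0,0,0]},{"travel":[0,0,0],"twist":[0,0,0]}]' >/dev/null
python3 -c "
from geo import *
where()"
```

```text
t 26.4 tcp [0.4357 0.0017 0.1127] x [ 0.857 -0.123 -0.501] y [-0.142 -0.99  -0.   ] z [-0.496  0.071 -0.866] F [-3.99  0.02  5.09] M [ 0.1   0.53 -0.01] w 0.0161 59.50301706790924
unit-frame mm tip [-23.1 -55.6  53.5] heel [-51.1 -55.7  53.5] pitch 30.05 Fu [-3.95 -0.56  5.09]
```

The shaft is seated, with contact at tip x of about -23.7 against the expected -24. I'll back off a hair and start turning about the heel.

```bash
python3 -m creep '[{"travel":[-0.03,0,-0.006],"twist":[0,0,0]},{"travel":[0,0,0],"twist":[0,0,0]},{"travel":[-0.0068,0,0.0562],"twist":[0,0.0222,0]},{"travel":[-0.0068,0,0.0562],"twist":[0,0.0222,0]},{"travel":[-0.0068,0,0.0562],"twist":[0,0.0222,0]},{"travel":[-0.0068,0,0.0562],"twist":[0,0.0222,0]},{"travel":[0,0,0],"twist":[0,0,0]},{"travel":[0,0,0],"twist":[0,0,0]}]' >/dev/null
python3 -c "
from geo import *
where()"
```

```text
t 27.0667 tcp [0.4312 0.0024 0.1079] x [ 0.89  -0.128 -0.438] y [-0.142 -0.99  -0.   ] z [-0.434  0.063 -0.899] F [ 1.42 -0.66  0.42] M [-0.16 -0.72  0.02] w 0.0165 59.167394042015076
unit-frame mm tip [-23.7 -55.5  56.3] heel [-51.6 -55.6  54.3] pitch 25.99 Fu [ 1.5  -0.45  0.42]
```

```bash
python3 -m creep '[{"travel":[-0.0068,0,0.0562],"twist":[0,0.0222,0]},{"travel":[-0.0068,0,0.0562],"twist":[0,0.0222,0]},{"travel":[-0.0068,0,0.0562],"twist":[0,0.0222,0]},{"travel":[-0.0068,0,0.0562],"twist":[0,0.0222,0]},{"travel":[0,0,0],"twist":[0,0,0]},{"travel":[0,0,0],"twist":[0,0,0]},{"travel":[0,0,0],"twist":[0,0,0]},{"travel":[0,0,0],"twist":[0,0,0]}]' >/dev/null
python3 -c "
from geo import *
where()"
```

```text
t 27.7333 tcp [0.4276 0.0029 0.102 ] x [ 0.917 -0.132 -0.376] y [-0.142 -0.99  -0.   ] z [-0.372  0.053 -0.927] F [-1.45  1.08  2.48] M [ 0.06 -0.18  0.02] w 0.0162 59.34343099594116
unit-frame mm tip [-24.1 -55.6  57.9] heel [-51.7 -55.6  54. ] pitch 22.07 Fu [-1.59  0.86  2.48]
```

```bash
python3 -m creep '[{"travel":[-0.0068,0,0.0562],"twist":[0,0.0222,0]},{"travel":[-0.0068,0,0.0562],"twist":[0,0.0222,0]},{"travel":[-0.0068,0,0.0562],"twist":[0,0.0222,0]},{"travel":[-0.0068,0,0.0562],"twist":[0,0.0222,0]},{"travel":[0,0,0],"twist":[0,0,0]},{"travel":[0,0,0],"twist":[0,0,0]},{"travel":[0,0,0],"twist":[0,0,0]},{"travel":[0,0,0],"twist":[0,0,0]}]' >/dev/null
python3 -c "
from geo import *
where()"
```

```text
t 28.4 tcp [0.4246 0.0033 0.0959] x [ 0.941 -0.135 -0.31 ] y [-0.142 -0.99  -0.   ] z [-0.307  0.044 -0.951] F [-1.29  1.04  1.96] M [ 0.1  -0.08  0.05] w 0.0163 59.37012791633606
unit-frame mm tip [-24.3 -55.6  59.8] heel [-51.7 -55.7  54. ] pitch 18.07 Fu [-1.43  0.84  1.96]
```

```bash
python3 -m creep '[{"travel":[-0.0068,0,0.0562],"twist":[0,0.0222,0]},{"travel":[-0.0068,0,0.0562],"twist":[0,0.0222,0]},{"travel":[-0.0068,0,0.0562],"twist":[0,0.0222,0]},{"travel":[-0.0068,0,0.0562],"twist":[0,0.0222,0]},{"travel":[0,0,0],"twist":[0,0,0]},{"travel":[0,0,0],"twist":[0,0,0]},{"travel":[0,0,0],"twist":[0,0,0]},{"travel":[0,0,0],"twist":[0,0,0]}]' >/dev/null
python3 -c "
from geo import *
where()"
```

```text
t 29.0667 tcp [0.422  0.0037 0.0897] x [ 0.96  -0.138 -0.243] y [-0.142 -0.99  -0.   ] z [-0.24   0.035 -0.97 ] F [-1.3   0.13  3.18] M [ 0.04 -0.13 -0.03] w 0.0165 59.38320994377136
unit-frame mm tip [-24.7 -55.6  61.7] heel [-51.6 -55.7  54. ] pitch 14.06 Fu [-1.31 -0.06  3.18]
```

```bash
python3 -m creep '[{"travel":[-0.0068,0,0.0562],"twist":[0,0.0222,0]},{"travel":[-0.0068,0,0.0562],"twist":[0,0.0222,0]},{"travel":[-0.0068,0,0.0562],"twist":[0,0.0222,0]},{"travel":[-0.0068,0,0.0562],"twist":[0,0.0222,0]},{"travel":[-0.0068,0,0.0562],"twist":[0,0.0222,0]},{"travel":[0,0,0],"twist":[0,0,0]},{"travel":[0,0,0],"twist":[0,0,0]},{"travel":[0,0,0],"twist":[0,0,0]}]' >/dev/null
python3 -c "
from geo import *
where()"
```

```text
t 29.7333 tcp [0.4193 0.0041 0.0818] x [ 0.978 -0.14  -0.157] y [-0.142 -0.99  -0.   ] z [-0.156  0.023 -0.988] F [-0.14 -1.08  1.62] M [-0.04 -0.42 -0.05] w 0.0163 59.36952531337738
unit-frame mm tip [-25.4 -55.6  64.2] heel [-51.5 -55.6  54.1] pitch 9.05 Fu [ 0.01 -1.09  1.62]
```

```bash
python3 -m creep '[{"travel":[-0.0068,0,0.0562],"twist":[0,0.0222,0]},{"travel":[-0.0068,0,0.0562],"twist":[0,0.0222,0]},{"travel":[-0.0068,0,0.0562],"twist":[0,0.0222,0]},{"travel":[-0.0068,0,0.0562],"twist":[0,0.0222,0]},{"travel":[-0.0068,0,0.0562],"twist":[0,0.0222,0]},{"travel":[0,0,0],"twist":[0,0,0]},{"travel":[0,0,0],"twist":[0,0,0]},{"travel":[0,0,0],"twist":[0,0,0]}]' >/dev/null
python3 -c "
from geo import *
where()"
```

```text
t 30.4 tcp [0.4173 0.0044 0.0735] x [ 0.987 -0.142 -0.071] y [-0.142 -0.99  -0.   ] z [-0.07   0.01  -0.998] F [ 1.63 -0.29  1.81] M [-0.09 -0.59  0.04] w 0.0162 59.418012499809265
unit-frame mm tip [-26.4 -55.6  66.4] heel [-51.5 -55.6  54.1] pitch 4.05 Fu [ 1.66 -0.06  1.81]
```

```bash
python3 -m creep '[{"travel":[-0.0068,0,0.0562],"twist":[0,0.0222,0]},{"travel":[-0.0068,0,0.0562],"twist":[0,0.0222,0]},{"travel":[-0.0068,0,0.0562],"twist":[0,0.0222,0]},{"travel":[0,0,0],"twist":[0,0,0]},{"travel":[0,0,0],"twist":[0,0,0]},{"travel":[0,0,0],"twist":[0,0,0]},{"travel":[0,0,0],"twist":[0,0,0]},{"travel":[0,0,0],"twist":[0,0,0]}]' >/dev/null
python3 - <<'E'
from geo import *
from rig import manip;import cv2
b=manip.get_image("side");where()
B=cv2.resize(b[180:230,274:340],None,fx=12,fy=12,interpolation=2)
cv2.imwrite("pics/z3.png",B[:,:,::-1])
E
```

```text
t 31.1167 tcp [0.4165 0.0045 0.0684] x [ 0.99  -0.142 -0.018] y [-0.142 -0.99  -0.   ] z [-0.018  0.003 -1.   ] F [ 4.32 -0.36  3.38] M [-0.09 -1.   -0.  ] w 0.0164 59.499696493148804
unit-frame mm tip [-26.9 -55.6  67.6] heel [-51.4 -55.7  54.1] pitch 1.05 Fu [4.33 0.27 3.38]
```

View pics/z3.png

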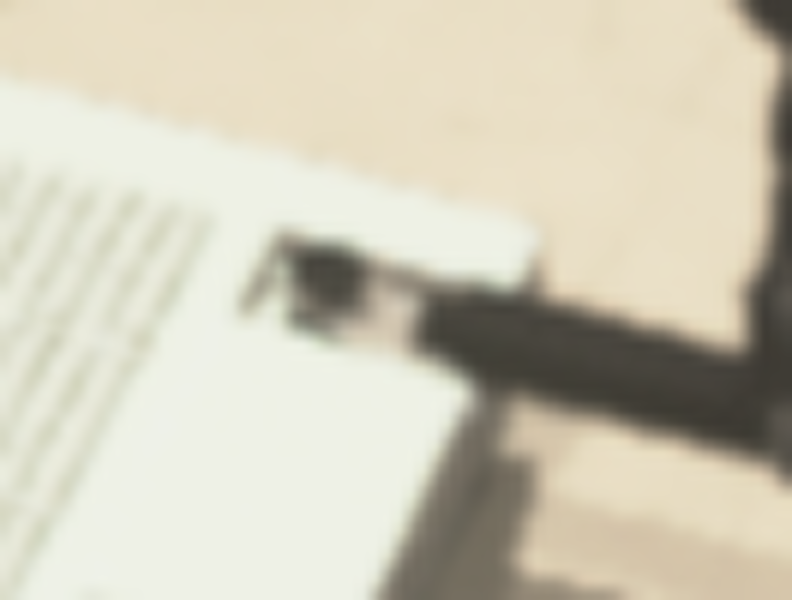

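The pin head has moved up from row 304 to row 275, about 8 mm, and now stands above the cover face. I'll turn the fork back down about the heel, then withdraw.

```bash
python3 -m creep '[{"travel":[0.0166,0,-0.112],"twist":[0,-0.0444,0]},{"travel":[0.0166,0,-0.112],"twist":[0,-0.0444,0]},{"travel":[0.0166,0,-0.112],"twist":[0,-0.0444,0]},{"travel":[0.0166,0,-0.112],"twist":[0,-0.0444,0]},{"travel":[0.0166,0,-0.112],"twist":[0,-0.0444,0]},{"travel":[0.0166,0,-0.112],"twist":[0,-0.0444,0]},{"travel":[0,0,0],"twist":[0,0,0]},{"travel":[0,0,0],"twist":[0,0,0]}]' >/dev/null
python3 -c "
from geo import *
where()"
```

```text
t 31.7833 tcp [0.421  0.0037 0.0876] x [ 0.964 -0.139 -0.226] y [-0.142 -0.99   0.001] z [-0.224  0.032 -0.974] F [1.14 0.68 3.13] M [ 0.08 -0.62  0.02] w 0.0162 59.52988564968109
unit-frame mm tip [-25.2 -55.8  61.6] heel [-51.9 -55.8  53.5] pitch 13.09 Fu [1.03 0.84 3.13]
```

```bash
python3 -m creep '[{"travel":[0.0166,0,-0.112],"twist":[0,-0.0444,0]},{"travel":[0.0166,0,-0.112],"twist":[0,-0.0444,0]},{"travel":[0.0166,0,-0.112],"twist":[0,-0.0444,0]},{"travel":[0.0166,0,-0.112],"twist":[0,-0.0444,0]},{"travel":[0.0166,0,-0.112],"twist":[0,-0.0444,0]},{"travel":[0.0166,0,-0.112],"twist":[0,-0.0444,0]},{"travel":[0,0,0],"twist":[0,0,0]},{"travel":[0,0,0],"twist":[0,0,0]}]' >/dev/null
python3 -c "
from geo import *
where()"
```

```text
t 32.45 tcp [0.4297 0.0024 0.1058] x [ 0.897 -0.129 -0.423] y [-0.142 -0.99   0.   ] z [-0.419  0.06  -0.906] F [-0.91  0.12  3.4 ] M [ 0.   -0.35 -0.07] w 0.0162 59.46682691574097
unit-frame mm tip [-24.3 -55.8  56. ] heel [-52.2 -55.9  53.6] pitch 25.03 Fu [-0.92 -0.02  3.4 ]
```

```bash
python3 -m creep '[{"travel":[-0.012,0,-0.026],"twist":[0,0,0]},{"travel":[-0.1,0,0.046],"twist":[0,0,0]},{"travel":[-0.25,0,0.116],"twist":[0,0,0]},{"travel":[-0.3,0,0.139],"twist":[0,0,0]},{"travel":[-0.3,0,0.139],"twist":[0,0,0]},{"travel":[-0.3,0,0.139],"twist":[0,0,0]},{"travel":[-0.3,0,0.139],"twist":[0,0,0]},{"travel":[-0.3,0,0.139],"twist":[0,0,0]}]' >/dev/null
python3 - <<'E'
from geo import *
from rig import manip;import cv2
b=manip.get_image("side");where();print(manip.state()['joint_pos'].round(2))
B=cv2.resize(b[180:230,274:340],None,fx=12,fy=12,interpolation=2)
cv2.imwrite("pics/z4.png",B[:,:,::-1])
E
```

```text
t 33.1667 tcp [0.367  0.0115 0.1072] x [ 0.896 -0.129 -0.425] y [-0.142 -0.99  -0.   ] z [-0.42   0.061 -0.905] F [ 0.17 -0.09 -0.37] M [-0.11 -0.51  0.05] w 0.0161 58.99871528148651
unit-frame mm tip [-87.8 -55.9  57.3] heel [-115.6  -55.9   54.9] pitch 25.12 Fu [ 0.18 -0.06 -0.37]
[-0.54  0.26  0.53  1.97 -0.19  1.39 -1.64]
```

View pics/z4.png

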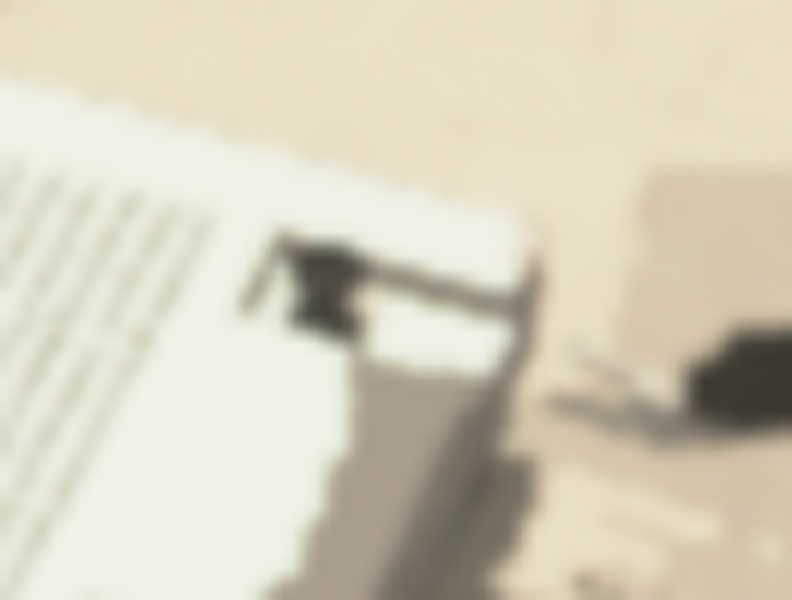

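Both pins' heads stand up and the fork is clear of the unit, with its tips at (550,400). I'll carry the lever to the right, level it and lay it down.

```bash
python3 -m creep '[{"travel":[-0.1,0.3,0],"twist":[0,0,0]},{"travel":[0,0.7,0],"twist":[0,0,0]},{"travel":[0,0.8,0],"twist":[0,0,0]},{"travel":[0,0.8,0],"twist":[0,0,0]},{"travel":[0,0.8,0],"twist":[0,0,0]},{"travel":[0,0.8,0],"twist":[0,0,0]},{"travel":[0,0.8,0],"twist":[0,0,0]},{"travel":[0,0.8,0],"twist":[0,0,0]}]' >/dev/null
python3 -m creep '[{"travel":[0.15,0.1,0],"twist":[0,0.0698,0]},{"travel":[0.15,0.1,0],"twist":[0,0.0698,0]},{"travel":[0.15,0.1,0],"twist":[0,0.0698,0]},{"travel":[0.15,0.1,0],"twist":[0,0.0698,0]},{"travel":[0.15,0.1,0],"twist":[0,0.0698,0]},{"travel":[0.15,0.1,0],"twist":[0,0.0698,0]},{"travel":[0.15,0.1,0],"twist":[0,0.0698,0]},{"travel":[0.15,0.1,0],"twist":[0,0.0698,0]}]' >/dev/null
python3 -c "
from geo import *
where();plan([.385,-.19,.0135],[-.142,-.99,0])"
```

```text
t 34.5 tcp [ 0.3732 -0.1903  0.1001] x [ 0.99  -0.143  0.005] y [-0.143 -0.99   0.   ] z [ 0.005 -0.001 -1.   ] F [-0.05  0.01 -1.27] M [ 0.02  0.11 -0.03] w 0.0165 59.04641389846802
unit-frame mm tip [ -41.7 -254.6  102. ] heel [ -65.9 -254.7   87.9] pitch -0.27 Fu [-0.05  0.01 -1.27]
t 34.5 tcp [ 0.3732 -0.1903  0.1001] x [ 0.99  -0.143  0.005] y [-0.143 -0.99   0.   ] z [ 0.005 -0.001 -1.   ] F [-0.05  0.01 -1.27] M [ 0.02  0.11 -0.03] w 0.0165 59.04641389846802
twist now (units, rows) [ 0.    -0.006 -0.001] 0.0376331049653484 then travel units in target axes [ 0.389 -0.065  2.886] or before twist [ 0.376 -0.065  2.888]
```

Descend to just above the bench, then the last few mm slowly.

```bash
python3 -m creep '[{"travel":[0.05,0,0.35],"twist":[0,0,0]},{"travel":[0.05,0,0.4],"twist":[0,0,0]},{"travel":[0.05,0,0.4],"twist":[0,0,0]},{"travel":[0.05,0,0.4],"twist":[0,0,0]},{"travel":[0.05,0,0.4],"twist":[0,0,0]},{"travel":[0.05,0,0.4],"twist":[0,0,0]},{"travel":[0.05,0,0.3],"twist":[0,0,0]},{"travel":[0,0,0.1],"twist":[0,0,0]}]' >/dev/null
python3 -m creep '[{"travel":[0,0,0.025],"twist":[0,0,0]},{"travel":[0,0,0.025],"twist":[0,0,0]},{"travel":[0,0,0.025],"twist":[0,0,0]},{"travel":[0,0,0.025],"twist":[0,0,0]},{"travel":[0,0,0],"twist":[0,0,0]},{"travel":[0,0,0],"twist":[0,0,0]},{"travel":[0,0,0],"twist":[0,0,0]},{"travel":[0,0,0],"twist":[0,0,0]}]' >/dev/null
python3 -c "
from geo import *
where()"
```

```text
t 35.8333 tcp [ 0.3839 -0.1909  0.0146] x [ 0.99  -0.142  0.002] y [-0.142 -0.99  -0.   ] z [ 0.002 -0.    -1.   ] F [ 1.04 -0.1  -0.77] M [ 0.06 -0.03  0.  ] w 0.0158 59.061060547828674
unit-frame mm tip [ -31.  -253.6   16.2] heel [ -55.2 -253.6    2.1] pitch -0.11 Fu [ 1.05  0.06 -0.77]
```

```bash
python3 -m creep '[{"travel":[0,0,0.02],"twist":[0,0,0]},{"travel":[0,0,0.02],"twist":[0,0,0]},{"travel":[0,0,0.02],"twist":[0,0,0]},{"travel":[0,0,0],"twist":[0,0,0]},{"travel":[0,0,0],"twist":[0,0,0]},{"travel":[0,0,0],"twist":[0,0,0]},{"travel":[0,0,0],"twist":[0,0,0]},{"travel":[0,0,0],"twist":[0,0,0]}]' >/dev/null
python3 -c "
from geo import *
where()"
python3 -m creep '[{"travel":[0,0,0],"twist":[0,0,0]},{"travel":[0,0,0],"twist":[0,0,0]},{"travel":[0,0,0],"twist":[0,0,0]},{"travel":[0,0,0],"twist":[0,0,0]},{"travel":[0,0,0],"twist":[0,0,0]},{"travel":[0,0,0],"twist":[0,0,0]},{"travel":[0,0,0],"twist":[0,0,0]},{"travel":[0,0,0],"twist":[0,0,0]}]' 0.6
python3 -m creep '[{"travel":[0,0,-0.2],"twist":[0,0,0]},{"travel":[0,0,-0.4],"twist":[0,0,0]},{"travel":[0,0,-0.5],"twist":[0,0,0]},{"travel":[0,0,-0.5],"twist":[0,0,0]},{"travel":[0,0,-0.5],"twist":[0,0,0]},{"travel":[0,0,-0.5],"twist":[0,0,0]},{"travel":[0,0,-0.4],"twist":[0,0,0]},{"travel":[0,0,0],"twist":[0,0,0]}]'
python3 - <<'E'
from rig import manip;import cv2,numpy as np
a=manip.get_image("top");b=manip.get_image("side")
np.savez("last.npz",a=a,b=b)
A=a[140:332,150:406];B=b[120:312,200:456]
cv2.imwrite("pics/end.png",cv2.resize(np.vstack([A,B]),None,fx=1.5,fy=1.5,interpolation=2)[:,:,::-1])
E
```

```text
t 36.5 tcp [ 0.3838 -0.1909  0.0127] x [ 0.99  -0.142  0.002] y [-0.142 -0.99  -0.   ] z [ 0.002 -0.    -1.   ] F [ 0.18 -0.19 -1.5 ] M [0.02 0.01 0.01] w 0.0164 59.19576644897461
unit-frame mm tip [ -31.1 -253.7   14.3] heel [-5.520e+01 -2.537e+02  2.000e-01] pitch -0.1 Fu [ 0.21 -0.16 -1.5 ]
time: 37.17
ee_pos: [0.3839, -0.1909, 0.0127]
tcp_rot: [3.134, -0.224, 0.003]
force: [0.1, -0.2, 0.6]
grip_width: 0.0685
gripper_force: 0.0
time: 37.83
ee_pos: [0.3849, -0.1914, 0.105]
tcp_rot: [-3.134, 0.225, -0.009]
force: [1.5, -0.7, -0.4]
grip_width: 0.0685
gripper_force: 0.0
```

View pics/end.png

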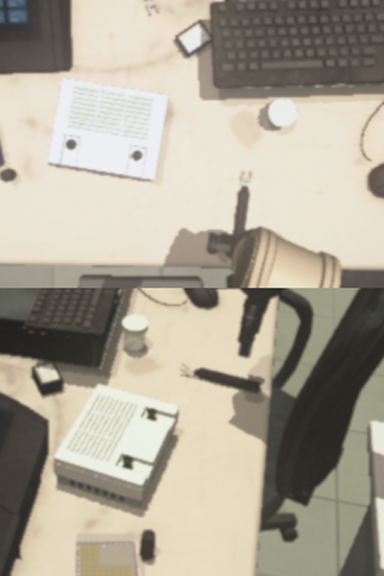

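The lever lies flat on the bench with its fork at (245,178), well clear of the unit and released. Both pins are up, and the pot, box and vial are where they were. Handing in.

```bash
python3 -c "
from rig import manip;print(manip.job_done())"
```

```text
the job is handed in; nothing more can be done
None
```

I levered the right-hand pin up about 8 mm (estimated from the side camera), left both pins standing, laid the lever flat on the bench clear of the unit with the bystanders where they were, and handed the job in at about 38 s; no verdict was returned.

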